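# Line up the size series of printed busts

### The arm

A 7-joint arm with a two-finger parallel gripper is mounted at the origin on the work surface. World frame = base frame: x ahead of the robot, y to its left, z up, the work surface at z = 0. Lengths are in mm, angles in rad, forces in N, time in s.
With the tool pointing down it reaches from about 400 to 875 mm from the base axis. Payload 4.4 kg.
Tool frame: the origin (TCP) lies at the very end of the fingers, on their centre line; the grasp point (between the pads) lies 19 mm behind it; z points along the fingers, y is the line along which they close (so a half turn about z gives the same grasp; the last joint's range is limited). The gripper opens to 85 mm and grips with 20 to 120 N. Pads are 22 mm wide; open, the fingers measure 114 mm over their backs; the gripper's body (76 mm by 85 mm) begins 54 mm behind the grasp point. The pads swing forward as they close: fully open they stand 13 mm farther back than shut.
Start: joints at [1.075, 0.628, 0.038, 1.517, -0.027, 0.996, -0.02], TCP at [270.877, -590.884, 201.513] pointing down, gripper open.
Joint ranges: [-3.06, 3.06], [-0.37, 2.12], [-1.25, 1.32], [0.18, 2.47], [-1.1, 4.24], [0.23, 1.98], [-2.94, 2.94]. Speed limits (rad/s): [2.57, 2.57, 3.14, 3.14, 3.14, 3.14, 3.14].

### API

Orientations are given as [roll, pitch, yaw] about the fixed x, y, z axes, in that order (R = Rz(yaw) Ry(pitch) Rx(roll)).
In Python, from cell import sensors, get_image, camera_params, order gives the robot as it stands.
- The arm moves only by the shell command python3 -m inch 'ROWS' [OPENING]. ROWS is JSON, a list that holds one entry, the list of rows, each a list of 4 numbers: the shift along the tool's x, y, z in cm, then the turn about the tool's z in degrees. A call has 1 to 8 rows; each row is the pose to reach, as a shift and turn from the pose commanded when the call began, along the tool's axes at that moment; what a row does not reach only later rows make up. A row lasts 1/12 s, in which the tool goes at most 41.7 mm and 7.16 degrees, less where a joint would pass 70% of its speed; a pose out of reach is approached as far as the arm can. A call with a gripper value outside its range is refused whole. OPENING is the finger opening in cm, from 0 to 8.54, set as the call begins (- or left out, the last holds). The fingers move at their own pace and stop on an object; the grip force is fixed at half the most. Time passes only in rows, so rows that repeat a pose let the fingers close. It gives the time, the measured TCP pose, the force, the opening and the grip force at its end, in the units of the state.
- sensors.read_state(): the state, without advancing time (a new reading comes with each control period).
- get_image(name): name is "scene" or "top" or "wrist"; returns the picture (420x560x3 uint8, blue, green, red); there is no depth.
- camera_params(name): a dict with "mtx" (3x3 intrinsics, pixels), "rvec" (rotation vector, rad) and "tvec" (3), from world to camera coordinates, as OpenCV has them. Camera axes: x right, y down, z forward; pixel columns grow to the right and rows downward; lengths in mm; the calibration is good to about 2 mm. A picture is of the moment at which its call begins: read the wrist's pose just before it. camera_params takes no time and is no camera call; for the wrist camera it gives the pose at the moment of the call.
- order.finish_job(): hands the job in; it is judged then, once.
The state is a dict: "clock": time; "qpos": joint angles; "qd": joint speeds; "tau": joint torques, N m; "eef_pos": TCP position; "tool_rot": TCP orientation; "force": force on the tool from outside, world axes, zero at the start; "torque": the same for the moment, N m; "width": finger opening in mm; "gripper_force": force on a finger pad.
Only numpy, scipy, OpenCV 4.12 (cv2) and the standard library are available. Lean on these libraries where they do the work, as an engineer would, in place of code of your own. Each camera call takes 0.05 s, during which the arm holds its last target. There are 200 camera calls.

### The job

Stand the four printed busts upright in order of height on the four black marks of the display board, one centred on each mark, the tallest on the mark next to the green flag and the shortest at the far end of the row. Do not knock any bust over, and leave them all released and standing still.

Things in the scene. Friction and masses are not known exactly. Their poses are not given: they have to be found in the camera images.
- bust_red_center (a point): loose red 3D-printed bust of a bearded man, 62 mm tall, standing on a round foot 29 mm across; about 30 g. Point: on its upright axis, 31 mm above its underside. Chest: block with flat upright sides, 7 to 38 mm up, 25 mm front to back (own x), 31 mm side to side (own y); round head 24 mm wide above. z up, face looks along own -x, any heading.
- bust_white_center (a point): loose white 3D-printed bust of a bearded man, 74 mm tall, standing on a round foot 34 mm across; about 50 g. Point: on its upright axis, 37 mm above its underside. Chest: block with flat upright sides, 9 to 46 mm up, 30 mm front to back (own x), 37 mm side to side (own y); round head 28 mm wide above. z up, face looks along own -x, any heading.
- bust_yellow_center (a point): loose yellow 3D-printed bust of a bearded man, 86 mm tall, standing on a round foot 40 mm across; about 80 g. Point: on its upright axis, 43 mm above its underside. Chest: block with flat upright sides, 10 to 53 mm up, 34 mm front to back (own x), 43 mm side to side (own y); round head 33 mm wide above. z up, face looks along own -x, any heading.
- bust_blue_center (a point): loose blue 3D-printed bust of a bearded man, 98 mm tall, standing on a round foot 45 mm across; about 120 g. Point: on its upright axis, 49 mm above its underside. Chest: block with flat upright sides, 12 to 61 mm up, 39 mm front to back (own x), 49 mm side to side (own y); round head 37 mm wide above. z up, face looks along own -x, any heading.
- pad_1: fixed round black mark, 60 mm across, 3 mm thick, number 1 of four in a straight row, 90 mm apart, on a white board (110 x 460 x 8 mm). Origin: centre of its underside, on the board; its top, where a bust stands, is 3 mm higher (11 mm above the table). Own y runs along the row from mark 1 to mark 4, own x across it.
- pad_2: fixed round black mark, 60 mm across, 3 mm thick, number 2 of four in a straight row, 90 mm apart, on a white board (110 x 460 x 8 mm). Origin: centre of its underside, on the board; its top, where a bust stands, is 3 mm higher (11 mm above the table). Own y runs along the row from mark 1 to mark 4, own x across it.
- pad_3: fixed round black mark, 60 mm across, 3 mm thick, number 3 of four in a straight row, 90 mm apart, on a white board (110 x 460 x 8 mm). Origin: centre of its underside, on the board; its top, where a bust stands, is 3 mm higher (11 mm above the table). Own y runs along the row from mark 1 to mark 4, own x across it.
- pad_4: fixed round black mark, 60 mm across, 3 mm thick, number 4 of four in a straight row, 90 mm apart, on a white board (110 x 460 x 8 mm). Origin: centre of its underside, on the board; its top, where a bust stands, is 3 mm higher (11 mm above the table). Own y runs along the row from mark 1 to mark 4, own x across it.
- flag: fixed small green flag, 55 mm tall on a 30 mm round green foot, standing on the board 70 mm beyond one end of the row: beside mark 1 or beside mark 4, different from start to start (a low grey disc of 30 mm lies at the other end). Origin: centre of its underside.
Not all that is in view belongs to the job. What is shaped like the part that bears bust_white_center but pink or purple is not meant.

How it is judged (in metres and radians):
At the end, for the whole second after the job is handed in: Counting from the green flag, the marks carry the 98, 86, 74 and 62 mm busts (blue, yellow, white, red); each bust's axis is within 12 mm of its mark's centre, it stands on the mark (height within 5 mm), upright within 0.12 rad, and at rest (((horizontal distance between flag and pad_4 below 0.1 m and horizontal distance between bust_red_center and pad_1 below 0.012 m and horizontal distance between bust_white_center and pad_2 below 0.012 m and horizontal distance between bust_yellow_center and pad_3 below 0.012 m and horizontal distance between bust_blue_center and pad_4 below 0.012 m) or (horizontal distance between flag and pad_1 below 0.1 m and horizontal distance between bust_red_center and pad_4 below 0.012 m and horizontal distance between bust_white_center and pad_3 below 0.012 m and horizontal distance between bust_yellow_center and pad_2 below 0.012 m and horizontal distance between bust_blue_center and pad_1 below 0.012 m)) and height (world z) of bust_red_center between 0.037 and 0.047 m and angle between each of bust_red_center, bust_white_center, bust_yellow_center, bust_blue_center's own z axis and vertical below 0.12 rad and linear speed of each of bust_red, bust_white, bust_yellow, bust_blue below 0.03 m/s and angular speed of each of bust_red, bust_white, bust_yellow, bust_blue below 0.3 rad/s and height (world z) of bust_white_center between 0.043 and 0.053 m and height (world z) of bust_yellow_center between 0.049 and 0.059 m and height (world z) of bust_blue_center between 0.055 and 0.065 m); the robot touches nothing.
It fails at once if a bust is knocked over (tilted by more than 0.9 rad) (angle between any of bust_red_center, bust_white_center, bust_yellow_center, bust_blue_center's own z axis and vertical above 0.9 rad).
It also fails if it takes over 112 s, if anything falls off the work surface, if the arm or the gripper's body presses on something with over 40 N, if the wrist force passes 120 N, or if a joint passes its speed limit or range.

## Working session

There is one attempt and no reset: what is moved stays moved. The work goes in short steps, Python scripts to look and compute and a shell command to move; the robot and the scene stay as the last step left them, time stands still between calls to the robot, and variables do not carry over. Pictures are saved under pics/ and viewed, at most 14 in all, crops included, and the job is handed in when it is done.

```bash
ls; mkdir -p pics
python3 - <<'E'
from cell import sensors,get_image,camera_params
import cv2
s=sensors.read_state();print(s)
for n in("scene","top"):
    cv2.imwrite(f"pics/{n}0.png",get_image(n));p=camera_params(n);print(n,p)
E
```

```text
pics
{'clock': 0.0, 'qpos': array([ 1.07522377,  0.62933275,  0.0384503 ,  1.51839531, -0.02697587,
        0.99629472, -0.01998042]), 'qd': array([ 6.61686637e-04, -2.06962075e-04, -1.85294798e-04,  2.09210218e-05,
        3.93842203e-04,  5.99478915e-04,  8.58835835e-05]), 'tau': array([-1.50901842e-04, -5.63401437e+01,  1.22607082e+00, -1.93444920e+01,
        1.09188686e-02,  1.03875477e-02, -5.86243331e-06]), 'eef_pos': array([ 270.55568753, -590.2517211 ,  200.5892471 ]), 'tool_rot': array([-3.13968142e+00,  5.02360902e-05,  4.29797936e-01]), 'force': array([-0.59619894,  0.23150626, -0.3559434 ]), 'torque': array([ 0.02101817,  0.01699486, -0.01076512]), 'gripper_force': 0.0, 'width': 85.49038986452896}
scene {'mtx': array([[471.88220786,   0.        , 285.02408743],
       [  0.        , 471.88220786, 213.29112505],
       [  0.        ,   0.        ,   1.        ]]), 'rvec': array([ 1.86923128,  1.32200188, -0.6602261 ]), 'tvec': array([-200.79032987, -288.39286059, 1575.66466254])}
top {'mtx': array([[432.61191307,   0.        , 281.02973591],
       [  0.        , 432.61191307, 209.50995575],
       [  0.        ,   0.        ,   1.        ]]), 'rvec': array([ 2.1341652 , -2.1602806 ,  0.12266716]), 'tvec': array([ 21.79354872, 665.76137387, 808.25834468])}
```

View pics/top0.png

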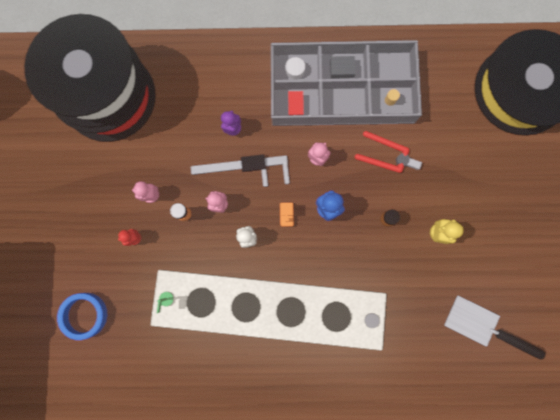

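View pics/scene0.png

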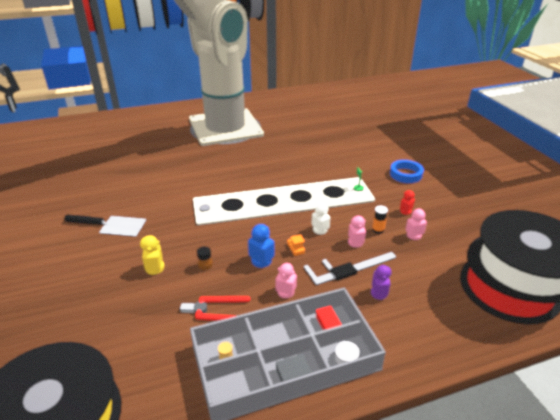

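Top view: blue (330,206), white (246,237), red (128,237) and yellow (447,231). The four marks run from (201,303) to (336,317), with the green flag at the left end (165,298). The pink and purple busts are decoys.

```bash
cat > h.py <<'E'
import numpy as np,cv2
from cell import sensors,get_image,camera_params
HT=dict(red=62,white=74,yellow=86,blue=98)
def ray(p,uv):
    R=cv2.Rodrigues(np.array(p["rvec"],float))[0];t=np.array(p["tvec"],float).ravel()
    d=R.T@np.linalg.inv(p["mtx"])@np.array([*uv,1.]);return -R.T@t,d
def onz(p,uv,z):
    c,d=ray(p,uv);return (c+d*(z-c[2])/d[2])
def proj(p,X): return cv2.projectPoints(np.array([X],float),np.array(p["rvec"],float),np.array(p["tvec"],float),p["mtx"],None)[0].ravel()
def mask(im,c):
    h,s,v=cv2.split(cv2.cvtColor(im,cv2.COLOR_BGR2HSV))
    m=dict(red=((h<5)|(h>174))&(s>190)&(v>60),white=(s<50)&(v>120),yellow=(h>20)&(h<35)&(s>130)&(v>90),
      blue=(h>100)&(h<125)&(s>140)&(v>50),black=(v<70)&(s<110),green=(h>45)&(h<85)&(s>90))[c]
    return cv2.morphologyEx(m.astype(np.uint8),cv2.MORPH_OPEN,np.ones((2,2)))
def blobs(m,amin=40):
    n,l,st,ce=cv2.connectedComponentsWithStats(m)
    return [(st[i,4],ce[i],st[i,:4],l==i) for i in range(1,n) if st[i,4]>=amin]
E
python3 - <<'E'
from h import *
np.set_printoptions(precision=1,suppress=True)
near=dict(red=(128,237),white=(246,237),yellow=(447,231),blue=(330,206))
near2=dict(red=(408,203),white=(320,220),yellow=(152,254),blue=(261,246))
I={n:get_image(n) for n in("top","scene")};P={n:camera_params(n) for n in I}
for c in HT:
  for n,q in(("top",near),("scene",near2)):
    b=min(blobs(mask(I[n],c)),key=lambda b:np.hypot(*(b[1]-q[c])))
    print(c,n,b[0],b[1],b[2],onz(P[n],b[1],HT[c]*.47))
for n in I:
  for b in blobs(mask(I[n],"black"),150 if n=="top" else 80):
    X=onz(P[n],b[1],11)
    if b[0]<1200:print(n,"black",b[0],b[1],X)
  for b in blobs(mask(I[n],"green"),15):print(n,"green",b[0],b[1],onz(P[n],b[1],20))
E
```

```text
Traceback (most recent call last):
ValueError: min() iterable argument is empty
```

```bash
sed -i 's/((h<5)|(h>174))&(s>190)&(v>60)/((h<6)|(h>172))\&(s>175)\&(v>100)/; s/(s<50)&(v>120)/(s<60)\&(v>120)/' h.py
cat > m.py <<'E'
from h import *
np.set_printoptions(precision=1,suppress=True)
near=dict(red=(128,237),white=(246,237),yellow=(447,231),blue=(330,206))
near2=dict(red=(408,203),white=(320,220),yellow=(152,254),blue=(261,246))
I={n:cv2.imread(f"pics/{n}0.png") for n in("top","scene")};P={n:camera_params(n) for n in I}
for c in HT:
  for n,q in(("top",near),("scene",near2)):
    u,v=q[c];print(cv2.cvtColor(I[n],cv2.COLOR_BGR2HSV)[v,u],end=' ')
    bs=blobs(mask(I[n],c),25)
    if not bs: print(c,n,"none");continue
    b=min(bs,key=lambda b:np.hypot(*(b[1]-q[c])))
    print(c,n,b[0],b[1],b[2],onz(P[n],b[1],HT[c]*.47))
for n in I:
  for b in blobs(mask(I[n],"black"),150 if n=="top" else 80):
    X=onz(P[n],b[1],11)
    if b[0]<1200:print(n,"black",b[0],b[1],X)
  for b in blobs(mask(I[n],"green"),15):print(n,"green",b[0],b[1],onz(P[n],b[1],20))
E
python3 m.py
```

```text
[  1 177 167] red top 73 [137.7 116. ] [130 107  16  17] [867.  308.6  29.1]
[  1 200 228] red scene 285 [408.1 203.3] [401 191  15  25] [621.7 316.4  29.1]
[ 18  14 235] white top 359 [247.  237.6] [237 227  21  22] [612.1  81.6  34.8]
[ 24  11 239] white scene 4427 [283.5 203.4] [194 178 182  58] [528.2  20.4  34.8]
[ 24 135 228] yellow top 578 [446.6 231.9] [431 220  33  24] [ 618.  -308.7   40.4]
[ 29 165 255] yellow scene 685 [152.7 255.9] [142 236  23  40] [ 626.2 -306.6   40.4]
[109 154 197] blue top 474 [330.4 205.8] [319 193  24  27] [671.6 -83.1  46.1]
[109 195 208] blue scene 797 [261.8 247.2] [250 226  25  42] [681.4 -83.2  46.1]
top black 284 [253.9 163.9] [766.2  69.4  11. ]
top black 163 [392.5 217.8] [ 650.2 -212.    11. ]
top black 443 [522.2 345.3] [ 397.5 -452.4   11. ]
scene black 128 [247.4   6.6] [-1536.6   518.6    11. ]
scene black 81 [96.  21.8] [-1459.5  -360.8    11. ]
scene black 203 [ 9.8 84. ] [-614.1 -706.9   11. ]
scene black 123 [334.3 192.3] [492.4 175.4  11. ]
scene black 133 [301.4 196.6] [482.7  86.1  11. ]
scene black 137 [267.7 200.9] [472.8  -3.   11. ]
scene black 150 [233.  205.4] [462.8 -91.9  11. ]
scene black 215 [ 83.2 220.6] [ 405.9 -449.1   11. ]
scene black 119 [204.5 254.1] [ 622.8 -198.3   11. ]
scene black 245 [344.4 272.2] [777.1  69.1  11. ]
scene green 501 [477.5  11.8] [-959.5 1756.6   20. ]
scene green 737 [515.9  15.6] [-817.6 1911.3   20. ]
scene green 219 [526.4  32.5] [-522.3 1720.1   20. ]
scene green 28 [359.8 173.1] [440.3 275.7  20. ]
scene green 37 [359.1 188.3] [508.4 238.8  20. ]
```

```bash
cat >> h.py <<'E'
def go(x,y,z,yawdeg):
    s=sensors.read_state();p=s["eef_pos"];yw=s["tool_rot"][2]
    c,n=np.cos(yw),np.sin(yw);dx,dy=x-p[0],y-p[1]
    t=(np.degrees(yw)-yawdeg+180)%360-180
    print("clock %.1f at %s yaw %.1f w %.1f -> cm: %.2f %.2f %.2f turn %.1f"%(s["clock"],np.round(p,1),np.degrees(yw),s["width"],(c*dx+n*dy)/10,(n*dx-c*dy)/10,(p[2]-z)/10,t))
def wcam():
    s=sensors.read_state();p=camera_params("wrist");R=cv2.Rodrigues(np.array(p["rvec"],float))[0]
    C=-R.T@np.array(p["tvec"],float).ravel();T=cv2.Rodrigues
    yw=s["tool_rot"][2];c,n=np.cos(yw),np.sin(yw);d=C-s["eef_pos"]
    print("cam in tool mm",np.round([c*d[0]+n*d[1],n*d[0]-c*d[1],-d[2]]),"axis world",np.round(R[2],2),"tool x,z in cam",np.round(R@[c,n,0],2),p["mtx"][0,0])
E
python3 -c "
from h import *
wcam();go(660,-83,220,84)"
```

```text
cam in tool mm [  82.    0. -172.] axis world [-0.29 -0.13 -0.95] tool x,z in cam [-0.   -0.95 -0.32] 336.1545894260208
clock 0.2 at [ 270.7 -590.5  200.9] yaw 24.6 w 85.5 -> cm: 56.54 -29.91 -1.91 turn -59.4
```

```bash
python3 -m inch '[[[3.5,-1.9,-0.3,-5],[7,-3.7,-0.5,-10],[10.5,-5.6,-0.7,-15],[14,-7.4,-1,-20],[17.5,-9.3,-1,-25],[21,-11.1,-1,-30],[24.5,-13,-1,-35],[28,-14.8,-1,-40]]]'; python3 -c "
from h import *
go(660,-83,220,84)"
```

```text
clock: 0.87
eef_pos: [464.5, -337.9, 211.6]
tool_rot: [-3.142, 0.0, 1.132]
force: [0.3, 0.8, 0.0]
width: 86.1
gripper_force: 0.0
clock 0.9 at [ 464.5 -337.9  211.6] yaw 64.9 w 86.1 -> cm: 31.38 6.88 -0.84 turn -19.1
```

```bash
python3 -m inch '[[[4,0.9,-0.1,-3],[8,1.8,-0.2,-6],[12,2.6,-0.4,-9],[16,3.5,-0.6,-12],[20,4.4,-0.8,-15],[24,5.3,-0.8,-19],[28,6.1,-0.8,-19],[31.4,6.9,-0.8,-19]]]'; python3 -m inch '[[[0,0,0,0],[0,0,0,0]]]'; python3 -c "
from h import *
go(660,-83,220,84);wcam()
p=camera_params('wrist');im=get_image('wrist');cv2.imwrite('pics/w1.png',im)
for b in blobs(mask(im,'blue'),200):print(b[:3],onz(p,b[1],46))
"
```

```text
clock: 1.53
eef_pos: [661.8, -82.3, 219.4]
tool_rot: [3.142, -0.001, 1.461]
force: [0.1, -0.3, 0.4]
width: 84.9
gripper_force: 0.0
clock: 1.7
eef_pos: [661.4, -82.1, 218.8]
tool_rot: [-3.141, -0.001, 1.464]
force: [-0.2, -0.2, 0.2]
width: 85.5
gripper_force: 0.0
clock 1.7 at [661.4 -82.1 218.8] yaw 83.9 w 85.5 -> cm: -0.10 -0.13 -0.12 turn -0.1
cam in tool mm [  81.    1. -173.] axis world [-0.03 -0.31 -0.95] tool x,z in cam [-0.   -0.95 -0.31] 336.1545894260208
(np.int32(2184), array([293.67261905, 184.38598901]), array([267, 155,  54,  58], dtype=int32)) [673.4322639  -86.17365509  46.        ]
```

View pics/w1.png

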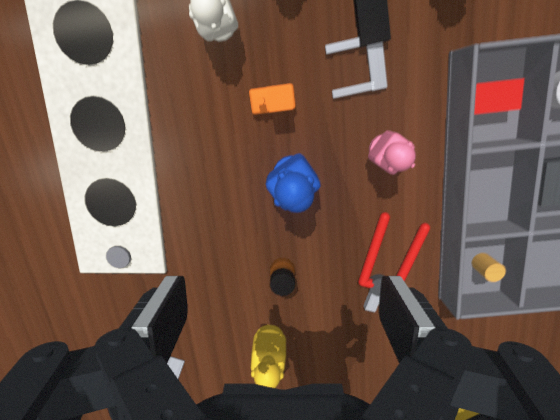

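```bash
python3 -c "
from h import *
im=cv2.imread('pics/w1.png');cv2.imwrite('pics/w1c.png',cv2.resize(im[145:225,255:335],None,fx=6,fy=6,interpolation=cv2.INTER_CUBIC))
p=camera_params('wrist')
for b in blobs(mask(im,'black'),800):print(b[:3],onz(p,b[1],11))
"
```

```text
(np.int32(1443), array([372.92723493,  21.55786556]), array([355,   0,  37,  49], dtype=int32)) [768.1977366   59.92233233  11.        ]
(np.int32(1073), array([87.49301025, 49.82106244]), array([59, 37, 54, 28], dtype=int32)) [475.87020655  66.37529163  11.        ]
(np.int32(1615), array([ 96.16037152, 118.53188854]), array([72, 98, 54, 41], dtype=int32)) [465.35009646  -1.06663197  11.        ]
(np.int32(1269), array([112.13475177, 208.54058314]), array([ 87, 193,  49,  34], dtype=int32)) [ 454.87635175 -103.86578435   11.        ]
(np.int32(35393), array([282.22970644, 377.80077982]), array([  0, 277, 560, 143], dtype=int32)) [ 627.99849809 -378.31387393   11.        ]
```

View pics/w1c.png

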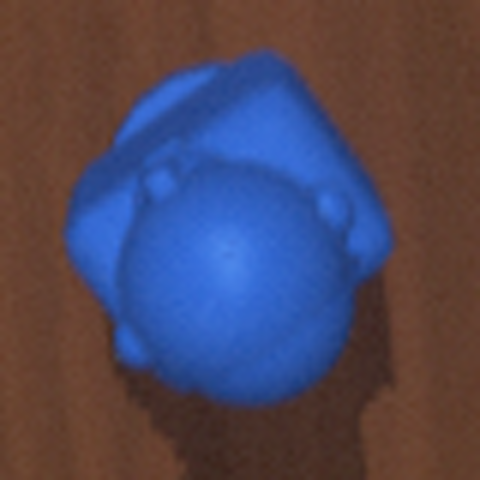

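```bash
python3 -c "
from h import *
p=camera_params('wrist')
f=lambda u,v,z:onz(p,(255+u/6,145+v/6),z)[:2]
for z,pts in((61,[(285,85),(100,215),(380,245)]),(12,[(262,55),(75,205)])):
  q=[f(*a,z) for a in pts];print(np.round(q,1))
  for k in q[1:]:
    d=k-q[0];print(np.linalg.norm(d),np.degrees(np.arctan2(d[1],d[0])))
im=cv2.imread('pics/w1.png')
h,s,v=cv2.split(cv2.cvtColor(im,cv2.COLOR_BGR2HSV));print(v[124,97],s[124,97],v[202,110],v[33,83])
m=((v<95)&(s<120)).astype(np.uint8)
for b in blobs(m,800):
  if b[1][0]<150: 
    c=cv2.fitEllipse(cv2.convexHull(np.argwhere(b[3])[:,::-1].astype(np.int32)));print(b[0],c,onz(p,c[0],11))
"
```

```text
[[683.4 -61.4]
 [650.6 -79.7]
 [696.8 -90. ]]
37.569375616071476 -150.79392107863785
31.611280226146413 -64.87350988414238
[[681.5 -63.8]
 [643.1 -88.5]]
45.65682917484647 -147.30524965732238
62 4 61 78
1808 ((83.50037384033203, 36.02597427368164), (51.37092971801758, 61.29672622680664), 127.3135757446289) [475.55796496  79.22502538  11.        ]
2256 ((97.3299560546875, 123.37898254394531), (48.9329719543457, 58.265045166015625), 133.52369689941406) [465.16747786  -6.21035485  11.        ]
1797 ((110.12073516845703, 202.1317138671875), (43.594505310058594, 52.01485061645508), 121.340576171875) [454.65248569 -95.83221153  11.        ]
```

```bash
python3 -c "
from h import *
p=camera_params('wrist');print(onz(p,(294.2,192.5),79))
im=cv2.imread('pics/top0.png');p=camera_params('top')
h,s,v=cv2.split(cv2.cvtColor(im,cv2.COLOR_BGR2HSV));print(v[303,201])
for b in blobs(((v<95)&(s<120)).astype(np.uint8),300):
  if 180<b[1][0]<360 and b[1][1]>280: 
    print(b[0],b[2],onz(p,b[1],11))
p=camera_params('scene')
b=[b for b in blobs(mask(cv2.imread('pics/scene0.png'),'blue'),300) if abs(b[1][0]-262)<5][0];x,y,w,h=b[2]
print(onz(p,(x+w/2,y+h-4),0), onz(p,(262,233),79))
go(673,-86,140,31)
"
```

```text
[671.84852574 -89.37525682  79.        ]
102
[684.06994594 -83.54931834   0.        ] [674.61481577 -79.89016274  79.        ]
clock 1.8 at [660.4 -85.1 218.9] yaw 83.7 w 85.4 -> cm: 0.04 1.26 7.89 turn 52.7
```

```bash
python3 -m inch '[[[0,0.4,1,7],[0,0.8,2,14],[0,1.2,4,21],[0,1.2,5,28],[0,1.2,6,35],[0,1.2,7,42],[0,1.2,7.5,49],[0,1.2,7.9,52.7]]]' 8.5; python3 -m inch '[[[0,0,0,0],[0,0,0,0]]]' >/dev/null; python3 -c "
from h import *
go(673,-87,34,31)
im=cv2.imread('pics/top0.png');p=camera_params('top')
h,s,v=cv2.split(cv2.cvtColor(im,cv2.COLOR_BGR2HSV))
for b in blobs(((v<130)&(s<60)).astype(np.uint8),200):
  if 180<b[1][0]<360 and b[1][1]>280: 
    print(b[0],b[1],onz(p,b[1],11))
cv2.imwrite('pics/w2.png',get_image('wrist'))
"
```

```text
clock: 2.42
eef_pos: [671.1, -89.6, 139.8]
tool_rot: [3.141, 0.002, 0.531]
force: [-0.1, 0.7, -0.6]
width: 85.2
gripper_force: 0.0
clock 2.6 at [671.8 -88.8 140.5] yaw 30.9 w 84.9 -> cm: 0.20 -0.09 10.65 turn -0.1
628 [200.63694268 302.18471338] [485.94782295 176.56869381  11.        ]
629 [245.59459459 306.93163752] [475.80888289  86.79479683  11.        ]
633 [290.62085308 311.57187994] [465.93688393  -2.57467219  11.        ]
641 [336.07956318 316.29485179] [455.95625114 -92.2586303   11.        ]
```

View pics/w2.png

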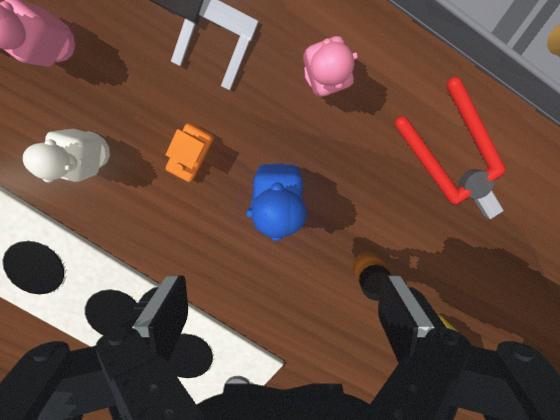

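```bash
python3 -m inch '[[[0.1,-0.1,1.5,0],[0.27,-0.2,3,0],[0.27,-0.2,5,0],[0.27,-0.2,7,0],[0.27,-0.2,9,0],[0.27,-0.2,10.2,0],[0.27,-0.2,10.6,0],[0.27,-0.2,10.6,0]]]' && python3 -m inch '[[[0,0,0,0],[0,0,0,0],[0,0,0,0],[0,0,0,0],[0,0,0,0],[0,0,0,0],[0,0,0,0],[0,0,0,0]]]' 2; python3 -c "
from h import *
go(673,-87,34,31);cv2.imwrite('pics/w3.png',get_image('wrist'))"
```

```text
clock: 3.3
eef_pos: [673.3, -84.1, 33.9]
tool_rot: [-3.141, 0.001, 0.54]
force: [0.3, -0.7, 1.1]
width: 84.8
gripper_force: 0.0
clock: 3.97
eef_pos: [674.8, -83.6, 35.9]
tool_rot: [3.14, -0.002, 0.54]
force: [-1.4, 0.0, 5.0]
width: 34.4
gripper_force: 59.3
clock 4.0 at [674.8 -83.6  35.9] yaw 30.9 w 34.4 -> cm: -0.33 0.20 0.19 turn -0.1
```

View pics/w3.png

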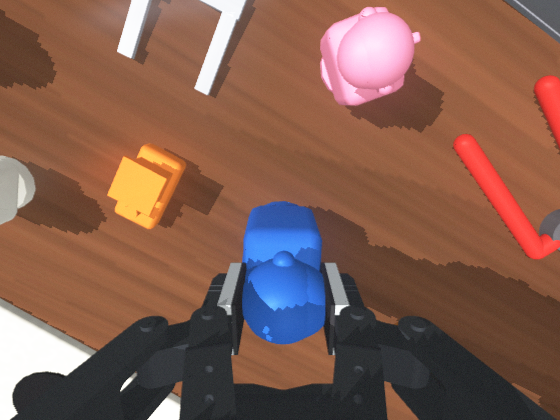

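```bash
python3 -m inch '[[[0,0,0,0],[0,0,0,0],[0,0,0,0],[0,0,0,0]]]' 6.5;python3 -m inch '[[[0,0,0.3,0],[0,0,0.6,0],[0,0,0.7,0],[0,0,0.7,0]]]'; python3 -c "
from h import *
go(673,-87,34,31);
p=camera_params('wrist');im=get_image('wrist');cv2.imwrite('pics/w4.png',im)
s=sensors.read_state();e=s['eef_pos'];y=s['tool_rot'][2];tx=np.array([np.cos(y),np.sin(y),0])
ty=np.array([np.sin(y),-np.cos(y),0])
for a,b,z in((24.5,19,61),(24.5,-19,61),(24.5,19,12),(24.5,-19,12),(0,0,79),(0,0,98)):
  print(a,b,z,proj(p,[e[0],e[1],z]+a*tx+b*ty))
for b in blobs(mask(im,'blue'),500):print(b[:3])
"
```

```text
clock: 4.35
eef_pos: [673.7, -83.8, 34.3]
tool_rot: [-3.141, 0.0, 0.54]
force: [-0.7, 0.3, 0.1]
width: 65.4
gripper_force: 0.0
clock: 4.68
eef_pos: [673.4, -83.7, 26.8]
tool_rot: [-3.141, 0.001, 0.54]
force: [-1.2, -0.7, -0.0]
width: 65.1
gripper_force: 0.0
clock 4.7 at [673.4 -83.7  26.8] yaw 30.9 w 65.1 -> cm: -0.20 0.26 -0.72 turn -0.1
24.5 19 61 [325.21682416 236.32028813]
24.5 -19 61 [239.67498168 236.3361351 ]
24.5 19 12 [315.16538097 203.86067452]
24.5 -19 12 [249.93086186 203.87557002]
0 0 79 [282.42801643 307.44866228]
0 0 98 [282.36146954 338.16473231]
(np.int32(12062), array([282.08058365, 283.01376223]), array([228, 204, 105, 154], dtype=int32))
```

View pics/w4.png

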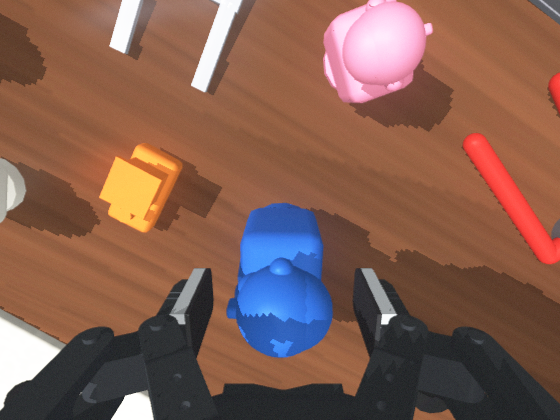

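```bash
python3 -m inch '[[[0,0,0,0],[0,0,0,0],[0,0,0,0],[0,0,0,0],[0,0,0,0],[0,0,0,0],[0,0,0,0],[0,0,0,0]]]' 2; python3 -c "
from h import *
go(487,176.5,150,84)"
```

```text
clock: 5.4
eef_pos: [674.1, -83.4, 27.9]
tool_rot: [3.142, -0.001, 0.54]
force: [-0.3, 1.7, 5.5]
width: 36.0
gripper_force: 59.9
clock 5.4 at [674.1 -83.4  27.9] yaw 30.9 w 36.0 -> cm: -2.69 -31.91 -12.21 turn -53.1
```

```bash
python3 -m inch '[[[0,0,-0.5,0],[0,0,-1.5,0],[0,0,-3,0],[0,0,-5,0],[0,0,-7.5,0],[0,0,-10,0],[0,0,-12,0],[0,0,-12,0]]]'; python3 -m inch '[[[-0.3,-3,0,-6],[-0.6,-6,0,-12],[-1,-10,0,-19],[-1.3,-14,0,-26],[-1.7,-18,0,-33],[-2,-22,0,-40],[-2.4,-26,0,-47],[-2.6,-29,0,-53]]]';python3 -m inch '[[[0,0,0,0],[0,0,0,0],[0,0,0,0]]]'; python3 -c "
from h import *
go(487,176.5,39,84)"
```

```text
clock: 6.07
eef_pos: [677.1, -84.7, 152.9]
tool_rot: [3.136, -0.007, 0.539]
force: [2.0, -1.2, 0.1]
width: 35.9
gripper_force: 60.0
clock: 6.73
eef_pos: [499.5, 154.0, 147.2]
tool_rot: [-3.14, -0.0, 1.473]
force: [0.7, 0.7, -1.2]
width: 36.2
gripper_force: 60.1
clock: 6.98
eef_pos: [502.9, 150.6, 147.3]
tool_rot: [3.141, 0.001, 1.463]
force: [0.3, 0.2, -0.4]
width: 36.1
gripper_force: 60.1
clock 7.0 at [502.9 150.6 147.3] yaw 83.8 w 36.1 -> cm: 2.41 -1.86 10.83 turn -0.2
```

```bash
python3 -m inch '[[[1.2,-0.9,1,0],[2.4,-1.9,3,0],[2.4,-1.9,5,0],[2.4,-1.9,6,0],[2.4,-1.9,6,0],[2.4,-1.9,6,0]]]'; python3 -c "
from h import *
go(487,176.5,39,84)
p=camera_params('wrist');im=get_image('wrist');cv2.imwrite('pics/w5.png',im)
h,s,v=cv2.split(cv2.cvtColor(im,cv2.COLOR_BGR2HSV))
print(proj(p,[487,176.5,11]))
"
```

```text
clock: 7.48
eef_pos: [486.8, 175.9, 87.2]
tool_rot: [-3.141, 0.001, 1.462]
force: [-0.1, -0.5, -0.1]
width: 36.0
gripper_force: 60.1
clock 7.5 at [486.8 175.9  87.2] yaw 83.8 w 36.0 -> cm: 0.06 0.01 4.82 turn -0.2
[281.57647979 209.39232463]
```

View pics/w5.png

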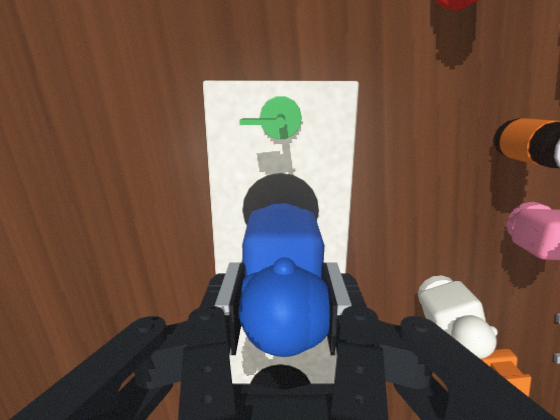

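```bash
python3 -c "
from h import *
p=camera_params('wrist')
d=np.array([.110,.994,0]);e=np.array([.994,-.11,0]);c=np.array([487,176.5,11])
for X in(c+30*d,c-30*e,c+30*e):print(proj(p,X))
print(onz(p,(280.5,174),11),onz(p,(281,118),11),c+70*d)
"
```

```text
[280.90669598 171.9743786 ]
[242.46006071 209.85138981]
[319.36808302 209.93699826]
[489.82463855 204.81499499  11.        ] [494.68507776 245.22363183  11.        ] [494.7  246.08  11.  ]
```

```bash
python3 -m inch '[[[-0.1,0,1,0],[-0.1,0,2.2,0],[-0.1,0,3.4,0],[-0.1,0,4.2,0],[-0.1,0,4.6,0],[-0.1,0,4.7,0],[-0.1,0,4.75,0],[-0.1,0,4.75,0]]]';python3 -m inch '[[[0,0,0,0],[0,0,0,0]]]'
```

```text
clock: 8.2
eef_pos: [486.5, 176.7, 40.4]
tool_rot: [3.141, -0.0, 1.465]
force: [0.1, 0.9, -1.7]
width: 35.7
gripper_force: 60.1
clock: 8.37
eef_pos: [486.5, 176.7, 40.5]
tool_rot: [3.141, -0.0, 1.465]
force: [0.9, -0.5, -1.7]
width: 36.2
gripper_force: 60.1
```

```bash
python3 -m inch '[[[0,0,0.05,0],[0,0,0.1,0],[0,0,0.1,0],[0,0,0.1,0]]]'; python3 -m inch '[[[0,0,0,0],[0,0,0,0],[0,0,0,0],[0,0,0,0],[0,0,0,0]]]' 6.5; python3 -m inch '[[[0,0,-2,0],[0,0,-4,0],[0,0,-7,0],[0,0,-10,0],[0,0,-13,0],[0,0,-16,0],[0,0,-16,0],[0,0,-16,0]]]'; python3 -c "
from h import *
go(618,-308,200,84)
p=camera_params('wrist');im=get_image('wrist');cv2.imwrite('pics/w6.png',im)
h,s,v=cv2.split(cv2.cvtColor(im,cv2.COLOR_BGR2HSV))
for b in blobs(mask(im,'blue'),300):print(b[:3],onz(p,b[1],57))
for b in blobs(mask(im,'white'),300):print('w',b[:3],onz(p,b[1],35))
for b in blobs(mask(im,'red'),100):print('r',b[:3],onz(p,b[1],29))
b=(v<85)&(s<120)
for q in blobs(b.astype(np.uint8),300):print('k',q[:3],onz(p,q[1],11))
"
```

```text
clock: 8.7
eef_pos: [486.1, 176.5, 39.0]
tool_rot: [3.142, 0.0, 1.465]
force: [-0.2, -0.2, -0.5]
width: 36.1
gripper_force: 60.1
clock: 9.12
eef_pos: [486.2, 176.6, 39.1]
tool_rot: [3.141, -0.0, 1.465]
force: [-0.4, 0.6, -0.2]
width: 65.1
gripper_force: 0.0
clock: 9.78
eef_pos: [487.2, 176.9, 200.7]
tool_rot: [3.138, -0.002, 1.465]
force: [-0.8, -0.1, -1.3]
width: 65.3
gripper_force: 0.0
clock 9.8 at [487.2 176.9 200.7] yaw 83.9 w 65.3 -> cm: -46.83 18.15 0.07 turn -0.1
(np.int32(2124), array([280.076742  , 193.25847458]), array([256, 164,  48,  61], dtype=int32)) [485.68483373 172.55932871  57.        ]
w (np.int32(19785), array([280.37103867, 223.86575689]), array([228,  90, 107, 297], dtype=int32)) [481.56224935 132.84363621  35.        ]
w (np.int32(783), array([472.45466156, 134.12260536]), array([457, 119,  32,  31], dtype=int32)) [680.28055789 206.26620859  35.        ]
w (np.int32(1448), array([528.4191989 , 175.07665746]), array([520, 130,  18,  93], dtype=int32)) [740.35918982 158.45920658  35.        ]
w (np.int32(1665), array([404.67687688, 254.86246246]), array([381, 231
[... 753 characters left out ...]
    ]
k (np.int32(388), array([280.71134021, 168.47680412]), array([254, 154,  52,  38], dtype=int32)) [487.87414661 187.87017054  11.        ]
k (np.int32(1334), array([526.63943028, 240.38605697]), array([510, 217,  34,  54], dtype=int32)) [765.09577048  72.39214267  11.        ]
k (np.int32(1716), array([279.51165501, 253.39452214]), array([256, 231,  48,  46], dtype=int32)) [475.4589599   87.06362227  11.        ]
k (np.int32(38806), array([282.5131423 , 372.28691439]), array([  0, 252, 560, 168], dtype=int32)) [460.21395006 -88.33928079  11.        ]
k (np.int32(1415), array([279.22968198, 318.04028269]), array([257, 299,  46,  39], dtype=int32)) [465.25159363  -2.36298619  11.        ]
```

View pics/w6.png

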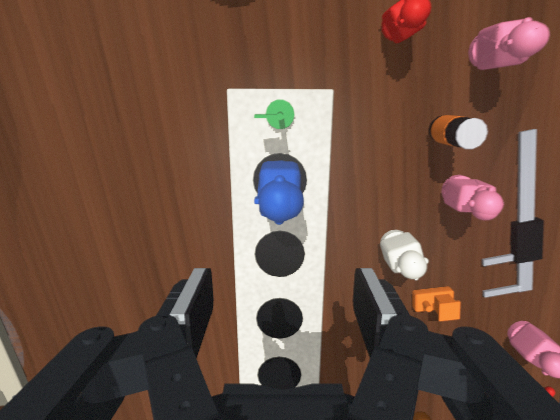

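```bash
python3 -c "
from h import *
im=cv2.imread('pics/w6.png');r=lambda a:cv2.resize(a,None,fx=6,fy=6,interpolation=cv2.INTER_CUBIC)
cv2.imwrite('pics/c6.png',np.hstack([r(im[225:285,375:435]),r(im[0:60,375:435])]))
"
```

```text
(no output)
```

View pics/c6.png

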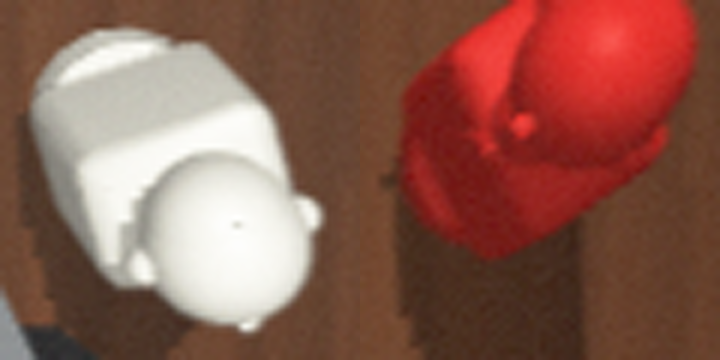

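```bash
python3 -c "
from h import *
p=camera_params('wrist')
f=lambda u,v,z:onz(p,(375+u/6,225+v/6),z)[:2]
for a,b,z in(((90,160),(265,110),46),((145,265),(310,215),60)):
  A,B=f(*a,z),f(*b,z);d=B-A;print(A,B,np.linalg.norm(d),np.degrees(np.arctan2(d[1],d[0])))
print('head',f(230,238,60))
go(614,80,140,0)
"
```

```text
[592.98724989  92.8699744 ] [623.63432777  99.27767621] 31.309775235765976 11.809303376419818
[598.12650906  78.92140643] [626.20697585  85.52879267] 28.847359803524068 13.240940591269242
head [612.64911886  82.57880881]
clock 9.8 at [486.1 176.4 199.3] yaw 83.9 w 65.1 -> cm: -8.22 13.74 5.93 turn 83.9
```

```bash
python3 -m inch '[[[-2,3.5,0,-4],[-4,7,1,-8],[-6,10.5,3,-13],[-8,13.5,5,-18.6],[-8,13.5,7,-18.6],[-8,13.5,8,-18.6],[-8,13.5,8,-18.6],[-8,13.5,8,-18.6]]]' 7; python3 -m inch '[[[0,0,0,0],[0,0,0,0]]]' >/dev/null; python3 -c "
from h import *
go(613,82,11,102.5)
p=camera_params('wrist');im=get_image('wrist');cv2.imwrite('pics/w7.png',im)
s=sensors.read_state();y=np.radians(102.5);tx=np.array([np.cos(y),np.sin(y),0])
ty=np.array([np.sin(y),-np.cos(y),0])
for a,b,z in((15,18,46),(15,-18,46),(15,18,9),(15,-18,9),(0,0,60)):
  print(a,b,z,proj(p,[613,82,z]+a*tx+b*ty))
cv2.imwrite('pics/w7c.png',cv2.resize(im[140:320,180:380],None,fx=3,fy=3))
"
```

```text
clock: 10.5
eef_pos: [610.0, 84.2, 118.0]
tool_rot: [-3.138, -0.001, 1.791]
force: [-0.1, 0.5, 0.7]
width: 70.2
gripper_force: 0.0
clock 10.7 at [612.1  84.3 120.5] yaw 102.6 w 70.1 -> cm: -0.24 0.04 10.95 turn 0.1
15 18 46 [305.33707833 194.85562008]
15 -18 46 [258.05957294 194.78031272]
15 18 9 [302.53889657 183.41972672]
15 -18 9 [260.96480027 183.3502275 ]
0 0 60 [281.65536053 219.5715183 ]
```

View pics/w7c.png

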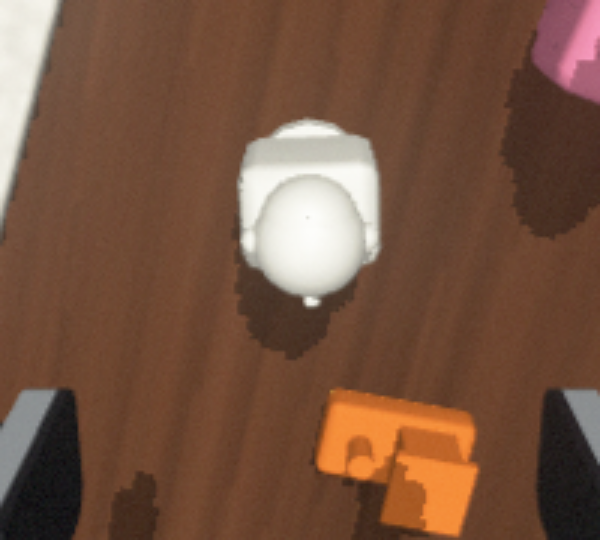

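```bash
python3 -m inch '[[[-0.1,0.1,1.5,0],[-0.2,0.1,3.5,0],[-0.2,0.1,5.5,0],[-0.2,0.1,7.5,0],[-0.2,0.1,9.2,0],[-0.2,0.1,10.3,0],[-0.2,0.1,10.8,0],[-0.2,0.1,10.8,0]]]' && python3 -m inch '[[[0,0,0,0],[0,0,0,0],[0,0,0,0],[0,0,0,0],[0,0,0,0],[0,0,0,0],[0,0,0,0],[0,0,0,0]]]' 2; python3 -c "
from h import *
go(466,-2.5,130,84)"
```

```text
clock: 11.38
eef_pos: [612.9, 81.2, 10.7]
tool_rot: [-3.141, 0.0, 1.79]
force: [-0.3, -0.0, 0.9]
width: 70.2
gripper_force: 0.0
clock: 12.05
eef_pos: [614.2, 81.1, 12.7]
tool_rot: [3.139, 0.0, 1.789]
force: [-0.5, -0.2, 5.2]
width: 34.1
gripper_force: 59.1
clock 12.1 at [614.2  81.1  12.7] yaw 102.5 w 34.1 -> cm: -4.95 -16.28 -11.73 turn 18.5
```

```bash
python3 -m inch '[[[0,0,-0.5,0],[0,0,-1.5,0],[0,0,-3.5,0],[0,0,-6,0],[0,0,-9,0],[0,0,-11,0],[0,0,-11,0],[0,0,-11,0]]]'; python3 -m inch '[[[-0.8,-3,0,3],[-1.7,-6,0,6],[-2.7,-9,0,9],[-3.7,-12,0,12],[-4.6,-15,0,15],[-4.95,-16.3,0,18.5],[-4.95,-16.3,0,18.5],[-4.95,-16.3,0,18.5]]]';python3 -m inch '[[[0,0,0,0],[0,0,0,0]]]'; python3 -c "
from h import *
go(466,-2.5,23,84)
p=camera_params('wrist');im=get_image('wrist');cv2.imwrite('pics/w8.png',im)
print(proj(p,[466,-2.5,11]))
h,s,v=cv2.split(cv2.cvtColor(im,cv2.COLOR_BGR2HSV))
for q in blobs(((v<85)&(s<120)).astype(np.uint8),100):print('k',q[:3],onz(p,q[1],11))
"
```

```text
clock: 12.72
eef_pos: [614.4, 81.1, 123.1]
tool_rot: [3.138, 0.0, 1.789]
force: [-1.0, 0.0, -0.8]
width: 34.0
gripper_force: 59.7
clock: 13.38
eef_pos: [464.2, -3.0, 120.6]
tool_rot: [-3.141, 0.0, 1.467]
force: [0.2, 0.1, -0.4]
width: 34.1
gripper_force: 59.8
clock: 13.55
eef_pos: [466.1, -1.8, 120.8]
tool_rot: [3.141, -0.001, 1.468]
force: [0.0, 0.3, 0.7]
width: 34.1
gripper_force: 59.8
clock 13.6 at [466.1  -1.8 120.8] yaw 84.1 w 34.1 -> cm: -0.07 0.00 9.78 turn 0.1
[281.49463679 199.03690489]
k (np.int32(109), array([283.28440367,   1.37614679]), array([268,   0,  32,   5], dtype=int32)) [482.97522321 147.29379558  11.        ]
k (np.int32(4553), array([282.21963541,  89.57588403]), array([246,  50,  74,  80], dtype=int32)) [475.9211476   86.91344188  11.        ]
k (np.int32(2840), array([281.28028169, 194.89295775]), array([248, 167,  67,  57], dtype=int32)) [466.20459298   1.25243668  11.        ]
k (np.int32(37452), array([282.86991349, 370.93287408]), array([ 10, 263, 547, 157], dtype=int32)) [ 447.9174604  -189.39450212   11.        ]
```

```bash
python3 -m inch '[[[-0.05,0,2,0],[-0.05,0,4.5,0],[-0.05,0,6.5,0],[-0.05,0,8,0],[-0.05,0,9,0],[-0.05,0,9.4,0],[-0.05,0,9.6,0],[-0.05,0,9.6,0]]]';python3 -m inch '[[[0,0,0.05,0],[0,0,0.1,0],[0,0,0.1,0],[0,0,0.1,0]]]'
```

```text
clock: 14.27
eef_pos: [465.2, -2.9, 24.8]
tool_rot: [3.142, -0.0, 1.467]
force: [-0.1, 1.0, -0.3]
width: 33.8
gripper_force: 59.8
clock: 14.6
eef_pos: [465.2, -3.3, 24.5]
tool_rot: [3.141, -0.0, 1.466]
force: [0.3, 0.2, -0.6]
width: 33.7
gripper_force: 59.8
```

```bash
python3 -m inch '[[[0,0,0.05,0],[0,0,0.1,0],[0,0,0.1,0],[0,0,0.1,0]]]'; python3 -m inch '[[[0,0,0,0],[0,0,0,0],[0,0,0,0],[0,0,0,0],[0,0,0,0]]]' 6.5; python3 -m inch '[[[0,0,-2,0],[0,0,-4,0],[0,0,-7,0],[0,0,-10,0],[0,0,-13,0],[0,0,-16,0],[0,0,-17,0],[0,0,-17,0]]]'; python3 -c "
from h import *
go(590,-330,195,84)
p=camera_params('wrist');im=get_image('wrist');cv2.imwrite('pics/w9.png',im)
for b in blobs(mask(im,'yellow'),100):print('y',b[:3],onz(p,b[1],40))
"
```

```text
clock: 14.93
eef_pos: [465.0, -3.2, 23.6]
tool_rot: [3.141, 0.0, 1.466]
force: [-1.3, -0.4, 7.2]
width: 34.1
gripper_force: 61.1
clock: 15.35
eef_pos: [464.8, -3.2, 22.9]
tool_rot: [-3.141, 0.0, 1.467]
force: [-0.7, -1.5, 0.4]
width: 65.4
gripper_force: 0.0
clock: 16.02
eef_pos: [466.8, -3.2, 195.7]
tool_rot: [3.136, -0.001, 1.466]
force: [0.4, -0.4, -0.1]
width: 64.9
gripper_force: 0.0
clock 16.0 at [466.8  -3.2 195.7] yaw 84.0 w 64.9 -> cm: -31.22 15.67 0.07 turn 0.0
y (np.int32(766), array([430.15143603, 407.02480418]), array([414, 391,  34,  29], dtype=int32)) [ 625.65813283 -312.60283091   40.        ]
```

```bash
python3 -m inch '[[[-3.5,1.8,0,0],[-7,3.6,0,0],[-10.5,5.4,0,0],[-14,7.2,0,0],[-17.5,9,0,0],[-21,10.8,0,0],[-24.5,12.6,0,0],[-28,14.4,0,0]]]' 8.5; python3 -m inch '[[[-1,0.7,0,0],[-2,1.4,0,0],[-2,1.4,0,0],[-2,1.4,0,0],[-2,1.4,0,0]]]'; python3 -c "
from h import *
go(618,-308,195,84)
p=camera_params('wrist');im=get_image('wrist');cv2.imwrite('pics/w10.png',im)
for b in blobs(mask(im,'yellow'),300):
  print('y',b[:3],onz(p,b[1],40));u,v=b[1].astype(int)
cv2.imwrite('pics/w10c.png',cv2.resize(im[v-40:v+40,u-50:u+50],None,fx=6,fy=6,interpolation=cv2.INTER_CUBIC));print(u,v)
"
```

```text
clock: 16.73
eef_pos: [578.0, -298.2, 190.4]
tool_rot: [-3.138, -0.001, 1.466]
force: [0.6, 0.0, 0.6]
width: 85.2
gripper_force: 0.0
clock: 17.15
eef_pos: [589.9, -316.3, 191.6]
tool_rot: [-3.139, -0.002, 1.468]
force: [-0.3, 0.2, -0.5]
width: 85.1
gripper_force: 0.0
clock 17.1 at [ 589.9 -316.3  191.6] yaw 84.1 w 85.1 -> cm: 1.11 2.71 -0.34 turn 0.1
y (np.int32(1992), array([312.67369478, 178.02158635]), array([290, 152,  47,  54], dtype=int32)) [ 620.70312876 -310.54465155   40.        ]
y (np.int32(2868), array([525.50383543, 285.27963738]), array([497, 239,  63, 103], dtype=int32)) [ 842.93303153 -453.53478758   40.        ]
525 285
```

View pics/w10c.png

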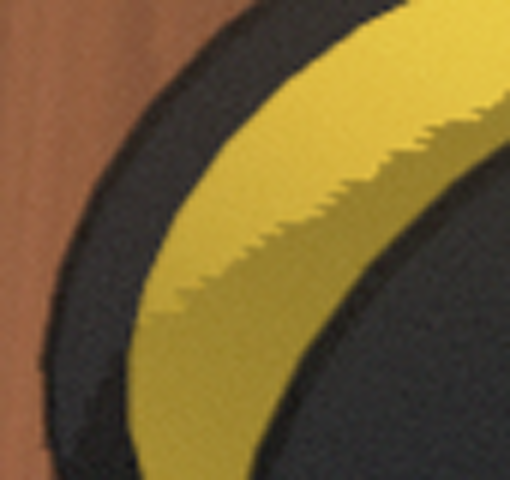

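```bash
python3 -c "
from h import *
im=cv2.imread('pics/w10.png');cv2.imwrite('pics/w10d.png',cv2.resize(im[140:215,270:355],None,fx=7,fy=7,interpolation=cv2.INTER_CUBIC))"
```

```text
(no output)
```

View pics/w10d.png

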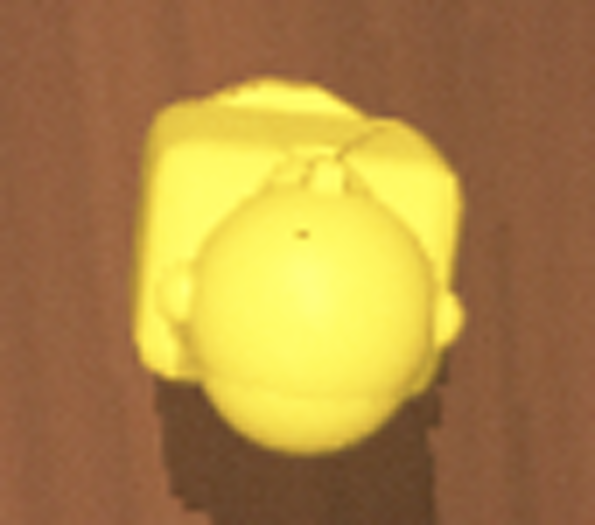

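```bash
python3 -c "
from h import *
p=camera_params('wrist')
f=lambda u,v,z:onz(p,(270+u/7,140+v/7),z)[:2]
A,B=f(178,293,69),f(450,317,69);d=B-A;print(A,B,np.degrees(np.arctan2(d[1],d[0])));print((A+B)/2,f(317,305,69))
A,B=f(165,145,53),f(400,165,53);d=B-A;print(A,B,np.linalg.norm(d),np.degrees(np.arctan2(d[1],d[0])))
p['']=0
go(619.5,-310,100,78)
"
```

```text
[ 603.50803627 -305.87512928] [ 638.11802027 -312.61676642] -11.022550785736845
[ 620.81302827 -309.24594785] [ 621.17096528 -309.28030747]
[ 603.81469582 -289.46385738] [ 634.70217021 -295.32858053] 31.439323339718516 -10.750989946569572
clock 17.2 at [ 590.2 -316.2  192.1] yaw 84.1 w 85.2 -> cm: 0.92 2.85 9.21 turn 6.1
```

```bash
python3 -m inch '[[[0.5,1.5,1,2.5],[1,2.95,2,5],[1,2.95,4,5],[1,2.95,6,5],[1,2.95,7.5,5],[1,2.95,7.5,5],[1,2.95,7.5,5]]]';python3 -m inch '[[[0,0,0,0],[0,0,0,0]]]' >/dev/null; python3 -c "
from h import *
p=camera_params('wrist');im=get_image('wrist');cv2.imwrite('pics/w11.png',im)
for b in blobs(mask(im,'yellow'),500):
  print('y',b[0],b[2],onz(p,b[1],40))
y=np.radians(79);tx=np.array([np.cos(y),np.sin(y),0]);ty=np.array([np.sin(y),-np.cos(y),0])
for a,b,z in((17,21.5,53),(17,-21.5,53),(20,0,0),(0,16.5,69),(-16,0,69)):
  print(a,b,z,proj(p,[620.5,-309.5,z]+a*tx+b*ty))
go(620.5,-309.5,18,79)
"
```

```text
clock: 17.78
eef_pos: [620.5, -309.9, 117.6]
tool_rot: [-3.14, -0.001, 1.38]
force: [0.1, 0.0, 0.8]
width: 85.1
gripper_force: 0.0
y 3357 [250 174  57  73] [ 619.81644969 -310.89386325   40.        ]
y 2241 [523 271  37  93] [ 831.45613439 -457.75661441   40.        ]
17 21.5 53 [307.85462161 190.48519831]
17 -21.5 53 [249.30584598 190.50227175]
20 0 0 [279.1312306  171.78730583]
0 16.5 69 [301.85429025 219.64328405]
-16 0 69 [278.54378742 240.56342512]
clock 18.0 at [ 622.  -311.4  119.7] yaw 79.0 w 84.9 -> cm: 0.15 -0.19 10.17 turn 0.0
```

```bash
python3 -m inch '[[[0.05,-0.1,1.5,0],[0.05,-0.15,3.5,0],[0.05,-0.15,5.5,0],[0.05,-0.15,7.5,0],[0.05,-0.15,9,0],[0.05,-0.15,9.8,0],[0.05,-0.15,10.1,0],[0.05,-0.15,10.1,0]]]' && python3 -m inch '[[[0,0,0,0],[0,0,0,0],[0,0,0,0],[0,0,0,0],[0,0,0,0],[0,0,0,0],[0,0,0,0],[0,0,0,0]]]' 2.5; python3 -m inch '[[[0,0,-0.5,0],[0,0,-1.5,0],[0,0,-3.5,0],[0,0,-6,0],[0,0,-9,0],[0,0,-12,0],[0,0,-14,0],[0,0,-14,0]]]'; python3 -c "
from h import *
go(476,86.7,150,84)"
```

```text
clock: 18.67
eef_pos: [619.8, -310.4, 16.9]
tool_rot: [-3.142, -0.0, 1.379]
force: [-0.4, -0.1, 0.5]
width: 85.2
gripper_force: 0.0
clock: 19.33
eef_pos: [620.2, -310.7, 18.5]
tool_rot: [3.14, 0.001, 1.379]
force: [-0.9, 0.5, 5.1]
width: 40.2
gripper_force: 59.9
clock: 20.0
eef_pos: [623.3, -311.7, 163.7]
tool_rot: [3.131, 0.002, 1.379]
force: [0.6, 0.0, -0.3]
width: 40.3
gripper_force: 60.7
clock 20.0 at [ 623.3 -311.7  163.7] yaw 79.0 w 40.3 -> cm: 36.30 -22.05 1.37 turn -5.0
```

```bash
python3 -m inch '[[[3.4,-2,0,-1],[6.8,-4.1,0,-2],[10.2,-6.2,0,-3],[13.6,-8.3,0,-4],[17,-10.3,0,-5],[20.4,-12.4,0,-5],[23.8,-14.5,0,-5],[27.2,-16.5,0,-5]]]';python3 -m inch '[[[0,0,0,0],[0,0,0,0]]]' >/dev/null; python3 -c "
from h import *
go(476,86.7,100,84)"
```

```text
clock: 20.67
eef_pos: [508.0, -10.4, 157.0]
tool_rot: [-3.141, 0.0, 1.466]
force: [1.5, -0.0, -0.8]
width: 40.1
gripper_force: 60.8
clock 20.8 at [508.6  -9.1 157.2] yaw 84.4 w 40.4 -> cm: 9.21 -4.19 5.72 turn 0.4
```

```bash
python3 -m inch '[[[3,-1.4,0,0],[6,-2.8,0,0],[9.2,-4.2,0,0.4],[9.2,-4.2,1,0.4],[9.2,-4.2,3,0.4],[9.2,-4.2,5,0.4],[9.2,-4.2,5.7,0.4],[9.2,-4.2,5.7,0.4]]]';python3 -m inch '[[[0,0,0,0],[0,0,0,0]]]' >/dev/null; python3 -c "
from h import *
go(476,86.7,30,84)
p=camera_params('wrist');im=get_image('wrist');cv2.imwrite('pics/w12.png',im)
h,s,v=cv2.split(cv2.cvtColor(im,cv2.COLOR_BGR2HSV))
for q in blobs(((v<85)&(s<120)).astype(np.uint8),100):print('k',q[:3])
d=np.array([.110,.994,0]);e=np.array([.994,-.11,0]);c=np.array([476,86.7,11])
for X in(c+30*d,c-30*e,c+30*e):print(proj(p,X))
"
```

```text
clock: 21.5
eef_pos: [476.5, 82.3, 98.5]
tool_rot: [-3.138, 0.002, 1.458]
force: [-0.9, -0.6, -1.1]
width: 40.7
gripper_force: 60.8
clock 21.7 at [478.3  83.5 100.8] yaw 83.6 w 40.6 -> cm: 0.29 -0.27 7.08 turn -0.4
k (np.int32(137), array([510.25547445,  10.89051095]), array([504,   0,  18,  22], dtype=int32))
k (np.int32(2755), array([277.59745917, 192.69292196]), array([242, 166,  72,  56], dtype=int32))
k (np.int32(38851), array([282.76263159, 371.26660832]), array([  7, 264, 553, 156], dtype=int32))
[277.81431672 165.07749449]
[241.21900353 201.77171633]
[314.93675291 201.56330106]
```

```bash
python3 -m inch '[[[0.15,-0.15,1.5,-0.4],[0.27,-0.25,3.2,-0.4],[0.27,-0.25,4.8,-0.4],[0.27,-0.25,6,-0.4],[0.27,-0.25,6.7,-0.4],[0.27,-0.25,7,-0.4],[0.27,-0.25,7.1,-0.4],[0.27,-0.25,7.1,-0.4]]]';python3 -m inch '[[[0,0,0,0],[0,0,0,0]]]'
```

```text
clock: 22.38
eef_pos: [475.6, 87.0, 29.7]
tool_rot: [3.141, -0.0, 1.466]
force: [0.6, -1.0, 0.2]
width: 39.9
gripper_force: 60.8
clock: 22.55
eef_pos: [475.9, 87.0, 29.7]
tool_rot: [3.14, -0.001, 1.466]
force: [0.7, 1.2, -0.8]
width: 40.1
gripper_force: 60.8
```

```bash
python3 -m inch '[[[0,0,0.05,0],[0,0,0.1,0],[0,0,0.1,0],[0,0,0.1,0]]]'; python3 -m inch '[[[0,0,0,0],[0,0,0,0],[0,0,0,0],[0,0,0,0],[0,0,0,0]]]' 7; python3 -m inch '[[[0,0,-2,0],[0,0,-4,0],[0,0,-7,0],[0,0,-10,0],[0,0,-13,0],[0,0,-16,0],[0,0,-17,0],[0,0,-17,0]]]'; python3 -c "
from h import *
p=camera_params('top');im=get_image('top');cv2.imwrite('pics/top1.png',im)
for c in HT:
  for b in blobs(mask(im,c),80):
    if b[1][0]<400 and 170<b[1][1]<350:print(c,b[:3],onz(p,b[1],11+HT[c]*.47))
go(617,310,200,84)
"
```

```text
clock: 22.88
eef_pos: [475.8, 87.1, 29.3]
tool_rot: [3.14, -0.0, 1.467]
force: [-1.2, -0.5, 10.9]
width: 40.3
gripper_force: 62.5
clock: 23.3
eef_pos: [475.1, 86.9, 27.9]
tool_rot: [-3.141, 0.0, 1.466]
force: [0.4, -0.4, 0.6]
width: 70.2
gripper_force: 0.0
clock: 23.97
eef_pos: [477.1, 87.3, 200.7]
tool_rot: [3.136, -0.002, 1.466]
force: [0.5, 0.5, -0.8]
width: 70.1
gripper_force: 0.0
white (np.int32(102), array([265.24509804, 178.19607843]), array([262, 170,   7,  18], dtype=int32)) [728.66968881  44.25783156  45.78      ]
white (np.int32(201), array([178.43283582, 211.24378109]), array([171, 204,  16,  16], dtype=int32)) [664.88320928 215.74615678  45.78      ]
white (np.int32(23448), array([207.31452576, 348.01731491]), array([ 64, 271, 324, 149], dtype=int32)) [403.63653795 155.86185063  45.78      ]
clock 24.0 at [475.9  86.9 198.9] yaw 84.0 w 70.2 -> cm: 23.66 11.71 -0.11 turn 0.0
```

```bash
python3 -m inch '[[[3.3,1.6,0,0],[6.6,3.2,0,0],[9.9,4.9,0,0],[13.2,6.5,0,0],[16.5,8.1,0,0],[19.8,9.7,0,0],[22,11.5,0,0],[22,11.5,0,0]]]';python3 -m inch '[[[0,0,4,0],[0,0,4,0],[0,0,4,0],[0,0,4,0]]]' 6.5; python3 -c "
from h import *
go(617,315,150,84)
p=camera_params('wrist');im=get_image('wrist');cv2.imwrite('pics/w13.png',im)
for b in blobs(mask(im,'red'),200):
  print('r',b[:3],onz(p,b[1],29));x,y,w,h=b[2]
  if abs(b[1][0]-280)<60:cv2.imwrite('pics/w13c.png',cv2.resize(im[y-12:y+h+12,x-12:x+w+12],None,fx=5,fy=5,interpolation=cv2.INTER_CUBIC));print('o',x-12,y-12)
p=camera_params('top');im=get_image('top');cv2.imwrite('pics/top1.png',im)
for c in HT:
  for b in blobs(mask(im,c),80):
    if b[1][0]<400 and 170<b[1][1]<350:print(c,b[0],b[2],onz(p,b[1],11+HT[c]*.47))
"
```

```text
clock: 24.68
eef_pos: [613.3, 299.5, 194.6]
tool_rot: [-3.14, -0.003, 1.471]
force: [-0.6, 0.8, 0.4]
width: 69.9
gripper_force: 0.0
clock: 25.02
eef_pos: [612.1, 292.9, 157.8]
tool_rot: [-3.141, 0.001, 1.466]
force: [0.8, 0.2, -0.3]
width: 64.7
gripper_force: 0.0
clock 25.0 at [612.1 292.9 157.8] yaw 84.0 w 64.7 -> cm: 2.25 0.26 0.78 turn -0.0
r (np.int32(3542), array([543.42941841,  71.37662338]), array([524,   0,  36, 144], dtype=int32)) [838.61729803 373.38971545  29.        ]
r (np.int32(1056), array([284.57859848, 167.0719697 ]), array([266, 146,  38,  43], dtype=int32)) [617.09215054 316.24489921  29.        ]
o 254 134
white 103 [262 170   7  18] [728.49752671  44.28291647  45.78      ]
white 3943 [  0 178  69  75] [654.96210868 507.04431486  45.78      ]
white 135 [ 76 179  10  20] [713.07427515 412.31040941  45.78      ]
white 198 [171 204  16  16] [664.94892102 215.96407594  45.78      ]
white 162 [ 64 255  10  22] [561.73148063 428.10366696  45.78      ]
white 11552 [151 271 237  81] [470.78370576  27.38823979  45.78      ]
blue 130 [ 63 301  12  34] [464.96382023 420.22228971  57.06      ]
```

View pics/w13c.png

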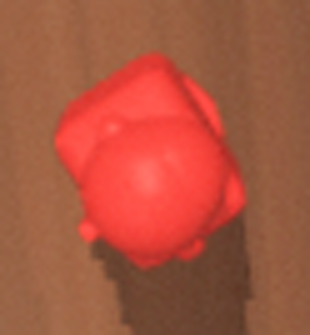

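```bash
python3 -c "
from h import *
p=camera_params('wrist')
f=lambda u,v,z:onz(p,(254+u/5,134+v/5),z)[:2]
for a,b,z in(((60,135),(155,58),38),((160,65),(240,195),38),((112,125),(192,248),50)):
  A,B=f(*a,z),f(*b,z);d=B-A;print(A,B,np.linalg.norm(d),np.degrees(np.arctan2(d[1],d[0])),(A+B)/2)
print('head',f(155,185,50))
im=cv2.imread('pics/w13.png')
p=camera_params('top');im=cv2.imread('pics/top1.png')
h,s,v=cv2.split(cv2.cvtColor(im,cv2.COLOR_BGR2HSV))
print(v[300:320:5,195:210:5])
hsv=cv2.cvtColor(im,cv2.COLOR_BGR2HSV);print(hsv[300,200],hsv[305,245],hsv[311,290])
go(617,314,100,30)
"
```

```text
[603.00405023 325.67388346] [620.96553668 337.21758471] 21.351160010051032 32.72852522298075 [611.98479346 331.44573409]
[621.70370228 335.93298495] [633.49954628 311.69403843] 26.956788825511353 -64.0502044621392 [627.60162428 323.81351169]
[612.69254985 328.41851303] [624.02925704 305.90496194] 25.206763229315634 -63.27244266091954 [618.36090344 317.16173749]
head [618.8285329  317.49659778]
[[184 153 174]
 [193 158 171]
 [195 161 170]
 [169 164 163]]
[115  68 153] [ 22 109 190] [ 18  14 237]
clock 25.1 at [613.2 293.7 159.6] yaw 84.0 w 65.0 -> cm: 2.06 0.16 5.96 turn 54.0
```

```bash
python3 -m inch '[[[0.6,0.1,1,-6],[1.2,0.2,2,-12],[1.8,0.2,3,-18],[2.2,0.24,4,-24],[2.2,0.24,5,-30],[2.2,0.24,6,-33],[2.2,0.24,6,-33],[2.2,0.24,6,-33]]]';python3 -m inch '[[[0,0,0,0],[0,0,0,0]]]' >/dev/null; python3 -c "
from h import *
p=camera_params('wrist');im=get_image('wrist');cv2.imwrite('pics/w14.png',im)
for b in blobs(mask(im,'red'),500):
  print('r',b[0],b[2],onz(p,b[1],29))
  if abs(b[1][0]-280)<40:
    print(cv2.minAreaRect(np.argwhere(b[3])[:,::-1].astype(np.int32)))
    for r in range(b[2][1],b[2][1]+b[2][3],4):
      c=np.flatnonzero(b[3][r]);print(r,c.min(),c.max())
y=np.radians(117);tx=np.array([np.cos(y),np.sin(y),0]);ty=np.array([np.sin(y),-np.cos(y),0])
for a,b,z in((15.5,12.5,38),(15.5,-12.5,38),(15.5,12.5,7),(15.5,-12.5,7),(14.5,0,0),(0,12,50),(-12,0,50)):
  print(a,b,z,proj(p,[618,316,z]+a*tx+b*ty))
go(618,316,6,117)
"
```

```text
clock: 25.78
eef_pos: [617.6, 315.1, 99.0]
tool_rot: [3.141, 0.0, 2.04]
force: [0.4, 0.2, 0.4]
width: 65.4
gripper_force: 0.0
r 1689 [260 184  40  55] [617.05629573 316.41570873  29.        ]
((279.5, 211.0), (54.0, 39.0), 90.0)
184 280 283
188 267 295
192 265 296
196 264 297
200 264 297
204 264 297
208 263 297
212 263 297
216 263 299
220 260 299
224 264 299
228 265 297
232 269 293
236 276 284
r 3313 [518 231  42 124] [842.08621833 349.52101892  29.        ]
15.5 12.5 38 [298.59635739 194.92105712]
15.5 -12.5 38 [263.95319137 194.97895218]
15.5 12.5 7 [296.81092914 184.64860869]
15.5 -12.5 7 [265.91457305 184.69891816]
14.5 0 0 [281.38399945 183.82992676]
0 12 50 [298.37949355 220.7921601 ]
-12 0 50 [281.33753881 236.63652047]
clock 26.0 at [617.8 315.7  99.4] yaw 117.0 w 65.0 -> cm: 0.02 0.03 9.34 turn -0.0
```

```bash
python3 -m inch '[[[0,0,1.5,0],[0,0,3,0],[0,0,5,0],[0,0,7,0],[0,0,8.3,0],[0,0,9,0],[0,0,9.2,0],[0,0,9.2,0]]]' && python3 -m inch '[[[0,0,0,0],[0,0,0,0],[0,0,0,0],[0,0,0,0],[0,0,0,0],[0,0,0,0],[0,0,0,0],[0,0,0,0]]]' 1; python3 -m inch '[[[0,0,-0.5,0],[0,0,-1.5,0],[0,0,-3.5,0],[0,0,-6,0],[0,0,-9,0],[0,0,-12,0],[0,0,-14,0],[0,0,-14,0]]]'; python3 -c "
from h import *
go(456,-92,150,84)"
```

```text
clock: 26.67
eef_pos: [617.2, 315.6, 6.1]
tool_rot: [3.141, -0.0, 2.042]
force: [0.5, 0.3, 0.0]
width: 64.9
gripper_force: 0.0
clock: 27.33
eef_pos: [617.3, 315.5, 7.2]
tool_rot: [3.141, 0.0, 2.042]
force: [-1.2, -1.0, 4.9]
width: 21.9
gripper_force: 58.4
clock: 28.0
eef_pos: [620.2, 317.6, 152.5]
tool_rot: [3.131, -0.001, 2.042]
force: [-0.0, -0.1, 0.5]
width: 21.6
gripper_force: 58.7
clock 28.0 at [620.2 317.6 152.5] yaw 117.0 w 21.6 -> cm: -29.04 -33.23 0.25 turn 33.0
```

```bash
python3 -m inch '[[[-2.2,-2.6,0,3],[-4.6,-5.3,0,6],[-7,-8,0,10],[-9.4,-10.8,0,15],[-11.8,-13.5,0,20],[-14.2,-16.3,0,25],[-16.6,-19,0,30],[-19,-21.8,0,33]]]';python3 -m inch '[[[0,0,0,0],[0,0,0,0]]]' >/dev/null; python3 -c "
from h import *
go(456,-92,80,84)"
```

```text
clock: 28.67
eef_pos: [508.4, 45.6, 146.2]
tool_rot: [3.141, -0.0, 1.463]
force: [0.4, -1.1, -0.1]
width: 21.6
gripper_force: 58.8
clock 28.8 at [508.4  44.4 146.2] yaw 83.8 w 21.4 -> cm: -14.12 -3.74 6.62 turn -0.2
```

```bash
python3 -m inch '[[[-3.5,-0.9,0,0],[-7,-1.9,0,0],[-10.5,-2.8,0,0],[-14,-3.7,0,-0.2],[-14.1,-3.75,0,-0.2],[-14.1,-3.75,2,-0.2],[-14.1,-3.75,4,-0.2],[-14.1,-3.75,4,-0.2]]]';python3 -m inch '[[[0,0,0,0],[0,0,0,0]]]' >/dev/null; python3 -c "
from h import *
go(456,-92,18.4,84)
p=camera_params('wrist');im=get_image('wrist');cv2.imwrite('pics/w15.png',im)
h,s,v=cv2.split(cv2.cvtColor(im,cv2.COLOR_BGR2HSV))
for q in blobs(((v<85)&(s<120)).astype(np.uint8),100):print('k',q[:3])
d=np.array([.110,.994,0]);e=np.array([.994,-.11,0]);c=np.array([456,-92,11])
for X in(c+30*d,c-30*e,c+30*e):print(proj(p,X))
"
```

```text
clock: 29.5
eef_pos: [456.1, -88.0, 103.7]
tool_rot: [-3.137, -0.001, 1.472]
force: [-0.8, 0.3, -1.3]
width: 21.9
gripper_force: 58.8
clock 29.7 at [458.3 -88.3 106.6] yaw 84.3 w 21.7 -> cm: -0.39 -0.19 8.82 turn 0.3
k (np.int32(103), array([281.54368932,   1.27184466]), array([266,   0,  32,   5], dtype=int32))
k (np.int32(1898), array([282.29557429, 100.22286617]), array([242,  52,  77,  84], dtype=int32))
k (np.int32(2986), array([278.73878098, 202.4122572 ]), array([244, 175,  70,  59], dtype=int32))
k (np.int32(37677), array([282.81208695, 371.43413754]), array([ 14, 262, 538, 158], dtype=int32))
k (np.int32(1328), array([519.        , 320.85466867]), array([496, 301,  47,  40], dtype=int32))
[279.44489116 172.16965029]
[243.3000252  207.15807529]
[315.00140707 207.882934  ]
```

```bash
python3 -m inch '[[[-0.2,-0.1,1.5,0.3],[-0.45,-0.19,3.5,0.3],[-0.45,-0.19,5.5,0.3],[-0.45,-0.19,7,0.3],[-0.45,-0.19,8,0.3],[-0.45,-0.19,8.5,0.3],[-0.45,-0.19,8.75,0.3],[-0.45,-0.19,8.75,0.3]]]';python3 -m inch '[[[0,0,0,0],[0,0,0,0]]]'
```

```text
clock: 30.38
eef_pos: [455.5, -93.4, 18.8]
tool_rot: [3.141, -0.0, 1.465]
force: [0.1, 0.4, 0.1]
width: 21.8
gripper_force: 58.9
clock: 30.55
eef_pos: [455.6, -93.6, 19.3]
tool_rot: [3.14, 0.0, 1.465]
force: [0.1, 0.2, -0.7]
width: 21.4
gripper_force: 58.9
```

```bash
python3 -m inch '[[[0,0,0.05,0],[0,0,0.1,0],[0,0,0.1,0],[0,0,0.1,0]]]'; python3 -m inch '[[[0,0,0,0],[0,0,0,0],[0,0,0,0],[0,0,0,0],[0,0,0,0]]]' 5.5; python3 -m inch '[[[0,0,-2,0],[0,0,-4,0],[0,0,-7,0],[0,0,-10,0],[0,0,-13,0],[0,0,-16,0],[0,0,-19,0],[0,0,-19,0]]]';python3 -m inch '[[[-2,3,-1,0],[-4,6,-2,0],[-6,9,-3,0],[-8,12,-4,0],[-10,15,-4,0],[-12,18,-4,0],[-12,18,-4,0],[-12,18,-4,0]]]'; python3 -c "
from h import *
go(456,-92,200,84)
cv2.imwrite('pics/top2.png',get_image('top'));cv2.imwrite('pics/scene2.png',get_image('scene'))
pads=dict(blue=(486.5,176,11),yellow=(476,86.5,11),white=(466,-2.8,11),red=(456,-92.5,11))
for n in('top','scene'):
  p=camera_params(n);im=cv2.imread(f'pics/{n}2.png')
  for c in HT:
    if c=='white':continue
    q=proj(p,np.array(pads[c])+[0,0,HT[c]*.47])
    for b in blobs(mask(im,c),40):
      if np.hypot(*(b[1]-q))<25:print(n,c,b[0],b[2],b[1],q,onz(p,b[1],11+HT[c]*.47)[:2]-pads[c][:2])
"
```

```text
clock: 30.88
eef_pos: [455.3, -93.7, 18.0]
tool_rot: [3.141, 0.0, 1.465]
force: [-0.1, -0.1, 6.3]
width: 21.4
gripper_force: 59.5
clock: 31.3
eef_pos: [454.8, -93.5, 17.4]
tool_rot: [-3.141, -0.0, 1.465]
force: [-0.4, 0.1, -0.2]
width: 54.7
gripper_force: 0.0
clock: 31.97
eef_pos: [458.4, -93.9, 212.5]
tool_rot: [3.132, 0.001, 1.465]
force: [1.5, -1.1, -0.3]
width: 54.8
gripper_force: 0.0
clock: 32.63
eef_pos: [621.2, -233.3, 245.4]
tool_rot: [-3.139, -0.0, 1.463]
force: [-1.4, 0.9, -0.3]
width: 54.8
gripper_force: 0.0
clock 32.6 at [ 621.2 -233.3  245.4] yaw 83.8 w 54.8 -> cm: 12.26 -17.95 4.54 turn -0.2
scene red 242 [227 183  13  25] [232.92561983 195.34297521] [231.39062083 194.45004415] [5.11302336 2.62384101]
scene yellow 468 [295 166  17  35] [302.85683761 183.56196581] [301.07046223 182.11648903] [7.85479731 1.83508296]
scene blue 558 [326 160  20  37] [335.47491039 178.81182796] [334.8232754  176.25306446] [11.88007387 -3.5834397 ]
```

```bash
python3 -c "
from h import *
pads=dict(blue=(486.5,176,11),yellow=(476,86.5,11),white=(466,-2.8,11),red=(456,-92.5,11))
p=camera_params('top');hsv=cv2.cvtColor(cv2.imread('pics/top2.png'),cv2.COLOR_BGR2HSV).astype(int)
h,s,v=hsv[...,0],hsv[...,1],hsv[...,2]
for c in HT:
  q=proj(p,np.array(pads[c])+[0,0,HT[c]*.47]);a=proj(p,pads[c])
  u,w=q.astype(int)
  m=dict(red=((h<12)|(h>165))&(s>100),yellow=(h>18)&(h<38)&(s>70),blue=(h>98)&(h<128)&(s>90),white=(s<60)&(v>120))[c].astype(np.uint8)
  bl=blobs(m,30);r=[(b[0],b[2],onz(p,b[1],11+HT[c]*.47)[:2]-pads[c][:2]) for b in bl if np.hypot(*(b[1]-q))<15]
  print(c,q,a,hsv[w,u],r)
  y0,x0=int(a[1])-14,int(a[0])-15
  if c=='white':
    for r in range(y0-2,y0+28,2):print(' '.join('%3d'%t for t in v[r,x0:x0+30:2]))
"
```

```text
red [337.88470106 318.03608833] [336.2012945  316.27103335] [  2 132 237] [(np.int32(247), array([328, 310,  18,  18], dtype=int32), array([-1.03735483,  2.9961668 ]))]
white [290.84559798 313.45427713] [290.73409805 311.53823783] [ 18  13 250] []
248 247 250 250 245 247 248 245 242 243 247 248 248 247 249
239 240 247 248 242 223 192 168 156 167 203 236 249 251 250
198 198 225 226 168 122 116 116 114 115 118 133 203 243 246
198 195 176 129 117 117 116 117 115 115 114 113 116 169 205
198 188 137 117 139 158 157 149 144 136 129 119 113 115 173
194 158 114 121 204 233 230 222 213 211 186 153 114 112 131
192 134 112 140 239 255 255 240 221 213 207 186 125 114 118
183 124 113 174 243 236 220 216 205 191 202 194 128 112 113
177 120 119 216 234 236 240 238 229 212 193 188 127 112 113
217 131 120 207 247 254 255 253 245 230 207 182 127 115 115
232 147 122 210 255 255 255 255 255 240 216 206 158 113 115
246 188 121 203 255 255 255 255 255 244 220 204 156 114 120
249 228 135 182 249 255 255 255 255 239 215 175 119 115 143
248 245 191 179 248 250 252 251 243 226 209 172 116 131 213
251 252 246 201 224 243 242 245 220 239 225 148 143 205 247
yellow [243.6738612  308.83696302] [245.74261123 306.83206992] [ 23 115 229] [(np.int32(503), array([230, 297,  25,  25], dtype=int32), array([0.13655818, 2.32097406]))]
blue [196.05407563 303.9168365 ] [200.92483887 301.89967038] [113  95 177] [(np.int32(268), array([181, 295,  17,  23], dtype=int32), array([-2.95635694, 12.36474068]))]
```

```bash
python3 -c "
from h import *
hsv=cv2.cvtColor(cv2.imread('pics/top2.png'),cv2.COLOR_BGR2HSV).astype(int)
for k in(1,2):
  print()
  for r in range(286,324,3):print(r,' '.join('%3d'%t for t in hsv[r,176:222:2,k]))
"
```

```text
286  15  15  15  14  15  15  15  15  14  15  15  14  15  15  16  14  15  15  15  14  14  15  15
289  14  14  13  11  11  14  15  14  16  18  26  29  29  27  31  29  21  15  16  16  16  16  15
292  13  14  14  14  14  13  14   5  19  15  51  73  76  75  52  19  31  32  22  20  19  21  19
295  15  15  15  13  41 100  89  84  78  65  60  55  60  55  58  51  45  33  20  23  19  19  19
298  18  18  18  13 102 106 108 107 103  95  81  68  73  82  81  79  65  53  22  29  20  19  19
301  15  15  18  33 109 112 112 112 106 105  95  80  71  81  85  85  70  56  12  33  21  21  20
304  15  14  49 111 113 114 115 113 109 103  96  84  73  72  84  81  65  55   7  30  22  21  19
307  15  15  19 104 116 111 108 110 109 107 101  89  77  92  81  79  65  44  25  30  20  19  19
310  14  15   7  79 117 116 115 114 111 105 100  88  77  86  84  77  65  33  29  22  19  19  18
313  15  15  13  15  81 112 115 112 108 103  93  82  84  89  86  72  48  16  15  15  16  15  16
316  15  15  14  14  11  10  22 102  56  15   8  25  39  47  24  13  15  14  14  15  14  14  15
319  14  13  12  15  15  14  11   5  13  14 
[... 696 characters left out ...]
 152 140 110 117 180 199 200
304 255 235 199 203 214 219 218 213 205 195 181 167 153 156 171 166 149 140 110 121 183 199 202
307 254 234 192 209 220 232 232 224 215 202 187 170 160 172 164 162 145 133 110 136 193 200 201
310 252 255 239 214 216 222 222 217 211 201 186 168 158 169 169 158 145 124 125 184 199 199 200
313 255 254 253 226 207 210 212 209 201 189 173 162 170 174 170 155 139 176 237 248 245 245 246
316 255 254 253 254 255 251 217 198 183 192 170 141 139 148 158 194 238 254 255 254 253 253 252
319 253 255 255 254 254 254 247 238 247 252 255 255 253 252 255 255 254 254 255 255 253 254 255
322 255 255 255 255 255 255 255 254 251 252 252 254 255 253 254 252 253 254 255 255 252 252 252
```

```bash
python3 -c "
from cell import order
print(order.finish_job())"
```

```text
the job is handed in; nothing more can be done
None
```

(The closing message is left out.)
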